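Swap the paste jar in the bench shaker

TASK

Change over the solder-paste jar in the shaker: slide the orange transport-lock grip fully open to its end stop, lift the green-lidded jar out of the tilted cradle and set it gently upright on the scale's round steel pan. Then lower the blue-lidded jar gently into the cradle, fully down and resting in the V like the first one, and slide the lock fully home again to its other stop. Leave the red- and yellow-lidded jars and everything else on the bench where they are.

Things in the scene. Friction and masses are not known exactly. Their poses are not given: they have to be found in the camera images.
- shaker: jar shaker: cream wedge-shaped machine, 155 mm deep (x), 278 mm wide (y), standing sideways: its deck slopes 30 degrees down to the robot's left (27 mm high at the low edge, 116 mm at the back). Origin on the table under the cradle's seat; x horizontal, uphill (roughly to the robot's right); y along the lock's travel (roughly away from the robot); z up; housing x -75 to 80, y -70 to 208 mm
- cradle: the shaker's tilted seat. Origin on the deck, 70 mm above the table, under the centre of a seated jar. z square to the deck = axis of a seated jar, leaning 30 degrees; x up the slope; y level, the lock's opening direction. The jar leans on two 50 mm high plates (a 90-degree V, |y| under 36, lowest at x -45 mm) on the downhill side; uphill open, all free above z 50 mm but for the lock
- lock (a joint): travel of the transport lock along cradle +y, m: 0 = locked stop, 0.09 = open stop; 3 N friction. One carriage: steel column (18 x 24 mm at cradle x 20, y 82 mm) with the orange grip on top and a flat bar (z 115 to 125, x 11 to 29, y -4 to 96 mm) that bars the jar's lid (top at z 110 mm). These are for travel 0; all y grow with the travel
- lock_grip (a point): centre of the top face of the lock's orange grip block: 24 mm (cradle x) by 50 mm (cradle y), 46 mm tall along cradle z (z 125 to 171 mm), square to the deck; at cradle x 20, y 82 + travel, z 171 mm
- jar_green: screw-lid paste jar, upright cylinder 56 mm in diameter and 110 mm tall, about 0.45 kg, white body, green lid (top 26 mm) and green band; starts leaning 30 degrees in the shaker's cradle under the lock's bar. Origin at the centre of its underside, z along its axis towards the lid.
- jar_blue: screw-lid paste jar, upright cylinder 56 mm in diameter and 110 mm tall, about 0.45 kg, white body, blue lid and blue band; the fresh one, starts upright on the table. Origin at the centre of its underside, z along its axis towards the lid.
- jar_red: screw-lid paste jar, upright cylinder 56 mm in diameter and 110 mm tall, about 0.45 kg, white body, red lid and red band; stays where it is. Origin at the centre of its underside, z along its axis towards the lid.
- jar_yellow: screw-lid paste jar, upright cylinder 56 mm in diameter and 110 mm tall, about 0.45 kg, white body, yellow lid and yellow band; stays where it is. Origin at the centre of its underside, z along its axis towards the lid.
- scale_pan (a point): centre of the top face of the round steel pan, 130 mm in diameter, 45 mm above the table, of a cream bench scale (150 x 170 mm, 36 mm high body below the pan); z up
- flux_bottle: amber bottle 52 mm in diameter, 150 mm tall, standing on the right; stays. Origin under its centre
- cup: grey cup, 72 mm in diameter, 90 mm tall, behind the shaker on the left; stays. Origin under its centre
- screwdriver: screwdriver, 190 mm long, lying on the far right; stays. Origin under its middle, x along it
There are look-alikes about, which are no part of the job. What is shaped like the jar_green but pink is not meant.

How it is judged:
On the way, in this order (a step that is already met when the one before it is completed fails the run):
1. the lock is slid fully open, to within 4 mm of its stop, with the green-lidded jar still in the cradle (value of joint lock above 0.086 m and distance between jar_green and cradle below 0.02 m), for 0.1 s.
2. the green-lidded jar stands upright on the scale pan, released (horizontal distance between jar_green and scale_pan below 0.035 m and z of jar_green in the frame of scale_pan between -0.004 and 0.005 m and angle between jar_green's own z axis and vertical below 0.08 rad and linear speed of jar_green below 0.02 m/s and contact force between the fingers and jar_green below 0.3 N), for 0.2 s.
3. the blue-lidded jar rests fully down in the cradle, released (x of jar_blue in the frame of cradle between -0.009 and 0.009 m and y of jar_blue in the frame of cradle between -0.009 and 0.009 m and z of jar_blue in the frame of cradle between -0.004 and 0.004 m and angle between the z axis of jar_blue and the z axis of cradle, either way round below 0.12 rad and linear speed of jar_blue below 0.02 m/s and contact force between the fingers and jar_blue below 0.3 N), for 0.2 s.
4. the lock is slid fully home, to within 4 mm of its stop (value of joint lock below 0.004 m), for 0.1 s.
At the end, for the whole second after the job is handed in: Lock home (within 4 mm); green-lidded jar still, released and upright (4.5 degrees) on the scale pan, axis within 35 mm of its centre; blue-lidded jar still, released and fully down in the cradle (4 mm), against the V (within 9 mm and 7 degrees) (all of step 2 and all of step 3 and value of joint lock below 0.004 m); the robot touches nothing.
It fails at once if something else on the bench (red or yellow jar, bottle, cup, screwdriver) shifted by more than 30 mm (distance of any of jar_red, jar_yellow, flux_bottle, cup, screwdriver from where it was at the start of the episode above 0.03 m).
It fails at once if a jar, the bottle or the cup tipped over (angle between any of jar_green, jar_blue, jar_red, jar_yellow, flux_bottle, cup's own z axis and vertical above 1.2 rad).
It fails at once if the green-lidded jar dropped or banged onto the pan (faster than 0.4 m/s in the last 20 mm) (distance between jar_green and scale_pan below 0.045 m and z of jar_green in the frame of scale_pan below 0.02 m and linear speed of jar_green above 0.4 m/s).
It fails at once if the blue-lidded jar dropped or banged into the cradle (faster than 0.4 m/s in the last 20 mm) (distance between jar_blue and cradle below 0.045 m and z of jar_blue in the frame of cradle below 0.02 m and linear speed of jar_blue above 0.4 m/s).
It also fails if it takes over 72 s, if anything falls off the work surface, if the arm or the gripper's body presses on something with over 40 N, if the wrist force passes 120 N, or if a joint passes its speed limit or range.

ROBOT

A 6-joint arm with a two-finger parallel gripper is mounted at the origin on the work surface. World frame = base frame: x ahead of the robot, y to its left, z up, the work surface at z = 0. Lengths are in m, angles in rad, forces in N, time in s.
With the tool pointing down it reaches from about 0.35 to 0.85 m from the base axis. Payload 8.1 kg.
Tool frame: the origin (TCP) lies at the very end of the fingers, on their centre line; the grasp point (between the pads) lies 19 mm behind it; x points along the fingers, y is the direction in which the jaws open and shut, and the axes are right-handed (so a half turn about x gives the same grasp; the last joint's range is limited). The gripper opens to 93 mm and grips with 3 to 60 N. Pads are 15 mm wide; open, the fingers measure 128 mm over their backs; the gripper's body (75 mm by 188 mm) begins 65 mm behind the grasp point.
Start: joints at [1.021, 0.13, 1.488, -0, 1.523, -0.085], TCP at [0.269, 0.536, 0.219] pointing down, gripper open.
Joint ranges: [-2.96, 2.96], [-0.89, 2.26], [0.02, 2.5], [-1.34, 4.48], [0, 2.73], [-2.66, 2.66]. Speed limits (rad/s): [2.39, 2.39, 2.79, 3.14, 3.14, 3.14].

INTERFACE

Orientations are given as a rotation vector (axis times angle).
In Python, from plant import * gives the robot as it stands. The module is installed in compiled form; this text tells all that it offers.
- The arm moves only by the tool apply_moves, never from a script. Its argument "series" is a list of rows, each an object with "jaw": the gripper's target within -1 to 1 (shut at 1, half-way at 0, fully open at -1); "linear": the shift along the tool's x, y, z normalised to -1 to 1, where 1 is 0.6 m, a list of three; "roll": the turn about the tool's x normalised to -1 to 1, where 1 is 30 degrees. A call has 1 to 20 rows; each row is the pose to reach, as a shift and turn from the pose measured when the call began, along the tool's axes at that moment; what a row does not reach only later rows make up. A row lasts 1/8 s, in which the tool goes at most 62.5 mm and 10.7 degrees, less where a joint would pass 70% of its speed; a pose out of reach is approached as far as the arm can. A call with a number of a shift or a turn outside -1 to 1 is refused whole. A call with a gripper value outside its range is refused whole. The fingers move at their own pace and stop on an object; "force" is the grip in N (left out, the last holds). Time passes only in rows, so rows that repeat a pose let the fingers close. It gives the time, the measured TCP pose, the force and the opening at its end, in the units of the state.
- read_state(): the state, without advancing time (a new reading comes with each control period).
- read_camera(name): name is "scene" or "top"; returns a dict with "pixels" (400x640x3 uint8, blue, green, red), "intrinsics" (3x3 intrinsics, pixels), "rvec" (rotation vector, rad) and "tvec" (3), from world to camera coordinates, as OpenCV has them. Camera axes: x right, y down, z forward; pixel columns grow to the right and rows downward; lengths in m; the calibration is good to about 2 mm. A picture is of the moment at which its call begins. There is no depth.
- close_job(): hands the job in, once; it reports no verdict.
The state is a dict: "t": time; "q": joint angles; "dq": joint speeds; "joint_torque": joint torques, N m; "tool_pos": TCP position; "orientation": TCP orientation; "force": force on the tool from outside, world axes, zero at the start; "wrist_torque": the same for the moment, N m; "opening": finger opening in m.
Only numpy, scipy, OpenCV 4.12 (cv2) and the standard library are available. Lean on these libraries where they do the work, as an engineer would, in place of code of your own. Each camera call takes 0.05 s, during which the arm holds its last target. There are 200 camera calls.

## Working session

There is one attempt and no reset: what is moved stays moved. The work goes in short steps, Python scripts to look and compute and a tool call to move; the robot and the scene stay as the last step left them, time stands still between calls to the robot, and variables do not carry over. Pictures are saved under pics/ and viewed, about 8 in all and at most 12, crops included, and the job is handed in when it is done.

Besides the shell and the picture viewer there is one more tool, called after ">>>" as name(argument=value, ...) on one line, values as JSON. apply_moves: Moves the arm, as the interface text tells. Its arguments: {"type":"object","properties":{"series":{"type":"array"},"force":{"type":"number"}},"required":["series"]}

```bash
mkdir -p pics; python3 - <<'E'
from plant import *
import cv2,numpy as np
np.set_printoptions(precision=4,suppress=True)
for n in("scene","top"):
    c=read_camera(n); cv2.imwrite(f"pics/{n}0.png",c["pixels"]); print(c["intrinsics"],c["rvec"],c["tvec"])
    R=cv2.Rodrigues(np.array(c["rvec"]))[0]; print("cam pos",-R.T@np.array(c["tvec"]).ravel())
print(read_state())
E
```

```text
[[442.1641   0.     314.2029]
 [  0.     442.1641 193.0104]
 [  0.       0.       1.    ]] [ 1.7644  1.8346 -0.6948] [ 0.0759 -0.3084  1.489 ]
cam pos [ 1.2238 -0.0348  0.905 ]
[[372.9912   0.     317.036 ]
 [  0.     372.9912 199.4301]
 [  0.       0.       1.    ]] [ 2.1601 -2.188   0.0514] [-0.0228  0.5303  1.2575]
cam pos [ 0.4398 -0.0589  1.2909]
{'t': 0.1, 'q': array([ 1.0206,  0.1311,  1.4892, -0.    ,  1.523 , -0.0854]), 'dq': array([ 0.0007, -0.0012, -0.0016, -0.0026,  0.0003, -0.0004]), 'joint_torque': array([  0.0008, -56.134 , -49.3096,   0.0771,   0.0291,  -0.0001]), 'tool_pos': array([0.2687, 0.5359, 0.2177]), 'orientation': array([ 0.3632,  1.5404, -0.3657]), 'force': array([0.2749, 0.4818, 0.2146]), 'wrist_torque': array([0.0431, 0.0045, 0.0178]), 'opening': 0.09349167358183447}
```

View pics/scene0.png

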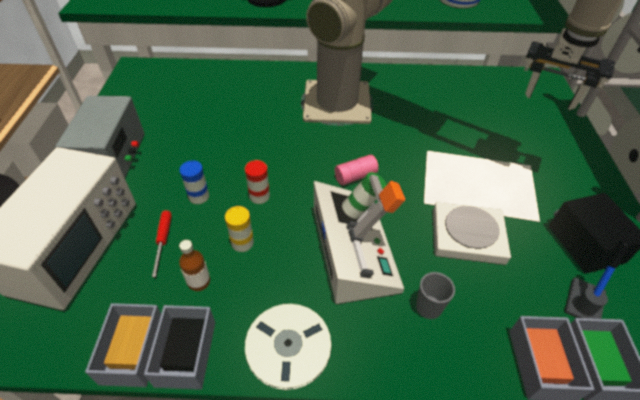

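View pics/top0.png

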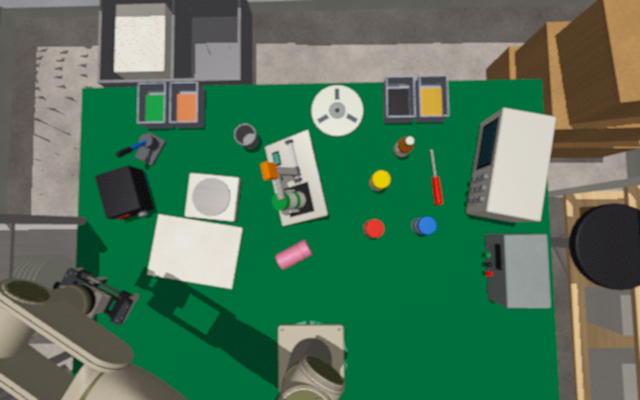

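```bash
python3 - <<'E'
import cv2,numpy as np
t=cv2.imread("pics/top0.png"); s=cv2.imread("pics/scene0.png")
a=cv2.resize(t[120:235,180:340],(800,575),interpolation=cv2.INTER_CUBIC)
b=cv2.resize(s[145:305,300:520],(800,582),interpolation=cv2.INTER_CUBIC)
cv2.imwrite("pics/c1.png",a);cv2.imwrite("pics/c2.png",b)
E
```

```text
(no output)
```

View pics/c1.png

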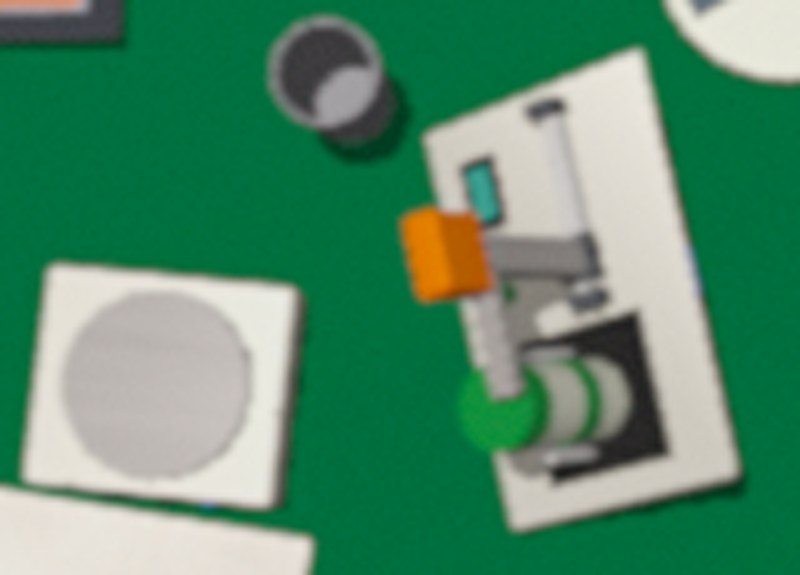

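View pics/c2.png

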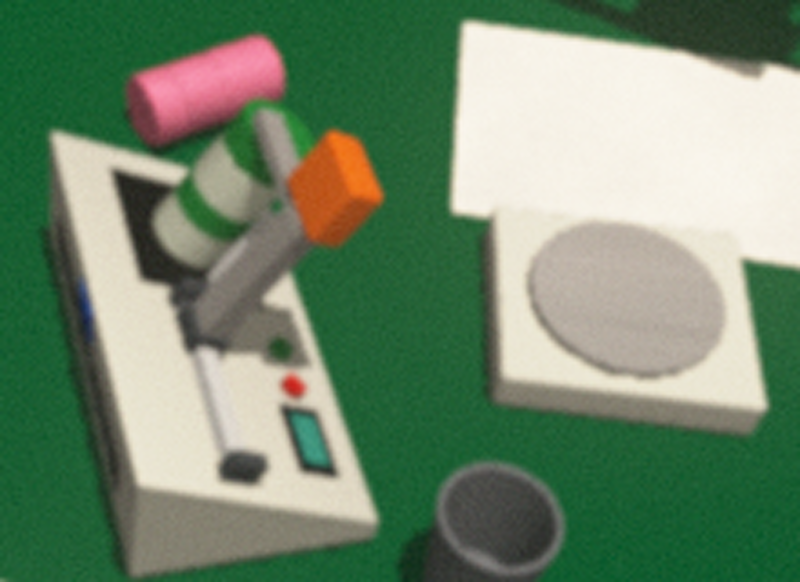

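```bash
cat > h.py <<'E'
from plant import *
import cv2,numpy as np
from scipy.optimize import least_squares
from scipy.spatial.transform import Rotation as Ro
np.set_printoptions(precision=4,suppress=True)
def proj(c,P): return cv2.projectPoints(np.atleast_2d(np.array(P,float)),np.array(c["rvec"]),np.array(c["tvec"]),np.array(c["intrinsics"]),None)[0].reshape(-1,2)
def shk(p,P): # pose x,y,yaw ; shaker->world
    c,s=np.cos(p[2]),np.sin(p[2]); P=np.atleast_2d(P)
    return np.c_[p[0]+c*P[:,0]-s*P[:,1],p[1]+s*P[:,0]+c*P[:,1],P[:,2]]
def cra(P): # cradle->shaker
    P=np.atleast_2d(np.array(P,float)); a=np.pi/6
    return np.c_[P[:,0]*np.cos(a)-P[:,2]*np.sin(a),P[:,1],.07+P[:,0]*np.sin(a)+P[:,2]*np.cos(a)]
def point(obs,z): # obs: [(cam,pix)]
    f=lambda p:np.concatenate([proj(c,[p[0],p[1],z])[0]-u for c,u in obs])
    r=least_squares(f,[.45,0]); return r.x,r.fun
def unc(u,s,o): return (np.array(u,float)+.5)/s-.5+np.array(o)
E
python3 - <<'E'
from h import *
T,S=read_camera("top"),read_camera("scene")
s2=800/220
ot=unc([[425,135],[640,48],[740,478],[510,530]],5,(180,120)); os_=unc([[52,130],[135,490],[378,522]],s2,(300,145))
L=np.array([[-.075,.208,.027],[.08,.208,.116],[.08,-.07,.116],[-.075,-.07,.027]])
f=lambda p:np.concatenate([(proj(T,shk(p,L))-ot).ravel(),(proj(S,shk(p,L[[2,1,0]]))-os_).ravel()])
r=least_squares(f,[.45,0,-1.4],x_scale=[.1,.1,.1]); p=r.x; print("shaker",p,r.fun.round(2))
for n,c in (("lidtop",[0,0,.11]),("grip",[.02,.082,.171]),("gripmid",[.02,.082,.148])):
    w=shk(p,cra(c)); print(n,w,proj(T,w),(proj(T,w)-(180,120)+.5)*5,(proj(S,w)-(300,145)+.5)*s2)
print("pan",point([(T,unc((157,385),5,(180,120))),(S,unc((627,299),s2,(300,145)))],.045))
print("blue",point([(T,(426,225)),(S,(192,168))],.11))
for k in "lid":pass
st=read_state(); R=Ro.from_rotvec(st["orientation"]).as_matrix(); print(st["tool_pos"],R)
E
python3 - <<'E'
import cv2
t=cv2.imread("pics/top0.png");s=cv2.imread("pics/scene0.png")
cv2.imwrite("pics/c3.png",cv2.hconcat([cv2.resize(t[200:250,390:450],None,fx=6.5,fy=6.5,interpolation=2),cv2.resize(s[145:195+10,160:220][:50],None,fx=6.5,fy=6.5,interpolation=2)]))
E
```

```text
shaker [ 0.5291  0.032  -1.3578] [-0.18 -0.67 -0.64 -0.1  -1.13 -1.49  0.26 -0.81 -0.66 -0.22  0.12 -1.82
 -0.6  -0.21]
lidtop [[0.5175 0.0857 0.1653]] [[277.9188 200.6453]] [[492.094  405.7265]] [[279.1972 128.9676]]
grip [[0.5949 0.1159 0.2281]] [[264.5408 172.5386]] [[425.2041 265.193 ]] [[351.7331 153.1449]]
gripmid [[0.5973 0.1047 0.2082]] [[269.4702 172.6242]] [[449.8508 265.6211]] [[327.7681 178.838 ]]
pan (array([0.5476, 0.3302]), array([-0.7815, -1.4786, -0.5059, -1.2139]))
blue (array([ 0.44  , -0.3713]), array([-0.467 , -0.4884, -0.3571, -0.6894]))
[0.2687 0.5361 0.218 ] [[-0.0006  0.4482  0.8939]
 [-0.001   0.8939 -0.4482]
 [-1.     -0.0011 -0.0001]]
```

View pics/c3.png

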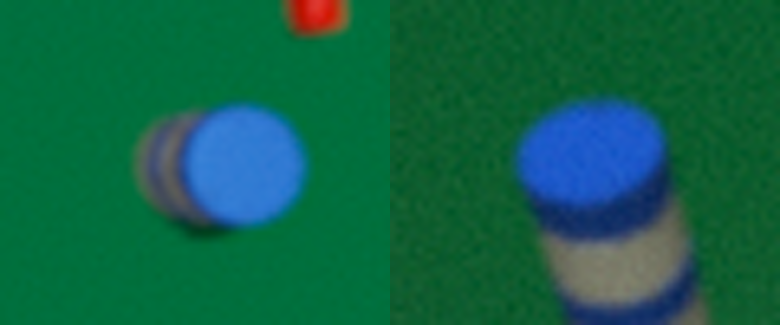

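>>> apply_moves(series=[{"jaw": -1, "linear": [-0.1, 0, 0], "roll": 0}, {"jaw": -1, "linear": [-0.137, -0.05, 0.1], "roll": 0.3}, {"jaw": -1, "linear": [-0.137, -0.09, 0.19], "roll": 0.6}, {"jaw": -1, "linear": [-0.137, -0.135, 0.28], "roll": 0.9}, {"jaw": -1, "linear": [-0.137, -0.18, 0.37], "roll": 1}, {"jaw": -1, "linear": [-0.137, -0.22, 0.46], "roll": 1}, {"jaw": -1, "linear": [-0.137, -0.265, 0.55], "roll": 1}, {"jaw": -1, "linear": [-0.137, -0.305, 0.64], "roll": 1}, {"jaw": -1, "linear": [-0.137, -0.35, 0.73], "roll": 1}, {"jaw": -1, "linear": [-0.137, -0.389, 0.813], "roll": 1}, {"jaw": -1, "linear": [-0.137, -0.389, 0.813], "roll": 1}, {"jaw": -1, "linear": [-0.137, -0.389, 0.813], "roll": 1}, {"jaw": -1, "linear": [-0.137, -0.389, 0.813], "roll": 1}])

```text
t: 1.82
tool_pos: [0.5997, 0.1101, 0.3006]
orientation: [0.769, 1.431, -0.77]
force: [-0.2, -0.9, -0.8]
opening: 0.093
```

```bash
cat >> h.py <<'E'
def go(x,y,z,yaw=None): # needed linear / roll for TCP target; yaw = world angle of tool y (mod pi)
    st=read_state(); R=Ro.from_rotvec(st["orientation"]).as_matrix(); a=np.arctan2(R[1,1],R[0,1])
    d=R.T@(np.array([x,y,z])-st["tool_pos"])
    rr=0 if yaw is None else -((yaw-a+np.pi/2)%np.pi-np.pi/2)
    print("t",round(st["t"],2),"pos",st["tool_pos"],"yaw",a.round(4),"down",R[:,0],"q",st["q"],"F",st["force"],"open",round(st["opening"],4))
    print("LINEAR",(d/.6).round(4),"ROLL",round(np.degrees(rr)/30,3))
P=np.array([.5291,.032,-1.3578]); YAW=P[2]+np.pi/2
E
python3 - <<'E'
from h import *
T,S=read_camera("top"),read_camera("scene")
print("blue",point([(T,(427.1,224.9)),(S,(190.6,168.0))],.11))
go(.6,.109,.198,YAW)
E
```

```text
blue (array([ 0.4402, -0.3748]), array([-0.4496, -0.4732, -0.3437, -0.6681]))
t 1.93 pos [0.5997 0.1101 0.3008] yaw 0.5842 down [-0.0002 -0.0008 -1.    ] q [ 0.098   0.1384  1.3313 -0.0007  1.6721 -0.4863] F [-0.6639 -0.1346 -0.3616] open 0.0928
LINEAR [ 0.1713 -0.0005  0.0017] ROLL 0.709
```

>>> apply_moves(series=[{"jaw": -1, "linear": [0, 0, 0], "roll": 0.35}, {"jaw": -1, "linear": [0.02, 0, 0], "roll": 0.709}, {"jaw": -1, "linear": [0.06, 0, 0], "roll": 0.709}, {"jaw": -1, "linear": [0.085, 0, 0], "roll": 0.709}, {"jaw": -1, "linear": [0.085, 0, 0], "roll": 0.709}])

```text
t: 2.55
tool_pos: [0.5986, 0.1105, 0.2482]
orientation: [1.048, 1.305, -1.053]
force: [0.2, -0.3, -1.2]
opening: 0.0932
```

```bash
python3 - <<'E'
from h import *
T,S=read_camera("top"),read_camera("scene")
a=S["pixels"]; 
def box(c,o,s,im):
    for (i,j) in ((0,1),(1,2),(2,3),(3,0)):
        pass
def draw(c,o,s,im):
    def ln(Pw,col):
        q=((proj(c,Pw)-o+.5)*s).astype(int); cv2.polylines(im,[q.reshape(-1,1,2)],True,col,1)
    for z in(.125,.171): ln(shk(P,cra([[.008,.057,z],[.032,.057,z],[.032,.107,z],[.008,.107,z]])),(0,0,255))
    th=np.linspace(0,6.28,40)
    for z in (0,.11): ln(shk(P,cra(np.c_[.028*np.cos(th),.028*np.sin(th),0*th+z])),(255,0,255))
    ln(shk(P,[[-.075,.208,.027],[.08,.208,.116],[.08,-.07,.116],[-.075,-.07,.027]]),(255,255,0))
o=(300,130);im=cv2.resize(a[130:310,300:430],None,fx=3.3,fy=3.3,interpolation=2);draw(S,o,3.3,im)
o2=(245,120);t=cv2.imread("pics/top0.png");im2=cv2.resize(t[120:240,245:335],None,fx=3.3*1.0,fy=3.3,interpolation=2);im2=cv2.resize(t[120:240,245:335],None,fx=4,fy=4,interpolation=2);draw(T,o2,4,im2)
h=np.zeros((594,360,3),np.uint8);h[:480]=im2
cv2.imwrite("pics/o1.png",cv2.hconcat([im,h])); go(.6,.109,.198,YAW)
E
```

```text
t 2.65 pos [0.5998 0.1104 0.2504] yaw 0.2136 down [ 0.0004 -0.0007 -1.    ] q [ 0.0984  0.1456  1.414  -0.0007  1.5816 -0.1152] F [-0.2368  0.0238 -0.0544] open 0.0928
LINEAR [ 0.0874 -0.0002  0.0022] ROLL 0.001
```

View pics/o1.png

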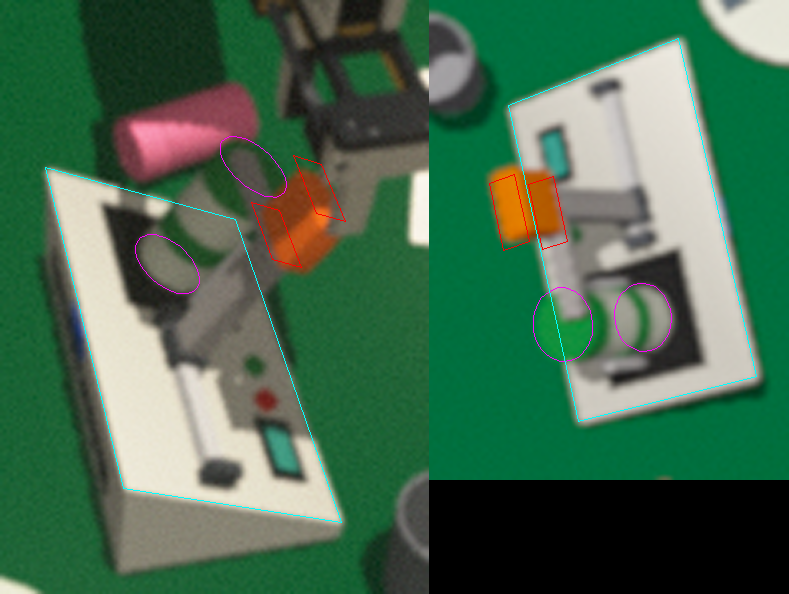

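>>> apply_moves(force=20, series=[{"jaw": -1, "linear": [0.03, 0.004, 0.002], "roll": 0}, {"jaw": -1, "linear": [0.06, 0.004, 0.002], "roll": 0}, {"jaw": -1, "linear": [0.0874, 0.004, 0.002], "roll": 0}, {"jaw": -1, "linear": [0.0874, 0.004, 0.002], "roll": 0}, {"jaw": 0.5, "linear": [0.0874, 0.004, 0.002], "roll": 0}, {"jaw": 0.5, "linear": [0.0874, 0.004, 0.002], "roll": 0}, {"jaw": 0.5, "linear": [0.0874, 0.004, 0.002], "roll": 0}, {"jaw": 0.5, "linear": [0.0874, 0.004, 0.002], "roll": 0}, {"jaw": 0.5, "linear": [0.0874, 0.004, 0.002], "roll": 0}])

```text
t: 3.78
tool_pos: [0.6028, 0.1097, 0.1982]
orientation: [1.05, 1.301, -1.05]
force: [1.7, 1.6, 0.5]
opening: 0.05
```

```bash
python3 - <<'E'
from h import *
go(.6,.109,.198,YAW)
E
```

```text
t 3.77 pos [0.6028 0.1097 0.1982] yaw 0.2136 down [ 0.0013 -0.0006 -1.    ] q [ 0.0968  0.1727  1.4788 -0.0007  1.4889 -0.1167] F [1.673  1.6229 0.4599] open 0.05
LINEAR [ 0.0004 -0.0047  0.0001] ROLL 0.001
```

>>> apply_moves(series=[{"jaw": 0.5, "linear": [0, 0.015, 0], "roll": 0}, {"jaw": 0.5, "linear": [0, 0.035, 0], "roll": 0}, {"jaw": 0.5, "linear": [0, 0.055, 0], "roll": 0}, {"jaw": 0.5, "linear": [0, 0.075, 0], "roll": 0}, {"jaw": 0.5, "linear": [0, 0.095, 0], "roll": 0}, {"jaw": 0.5, "linear": [0, 0.115, 0], "roll": 0}, {"jaw": 0.5, "linear": [0, 0.13, 0], "roll": 0}, {"jaw": 0.5, "linear": [0, 0.14, 0], "roll": 0}, {"jaw": 0.5, "linear": [0, 0.145, 0], "roll": 0}, {"jaw": 0.5, "linear": [0, 0.148, 0], "roll": 0}, {"jaw": 0.5, "linear": [0, 0.148, 0], "roll": 0}])

```text
t: 5.15
tool_pos: [0.6843, 0.1275, 0.1978]
orientation: [1.044, 1.31, -1.06]
force: [-33.3, -5.3, 15.2]
opening: 0.0503
```

```bash
python3 - <<'E'
from h import *
go(.6907,.1288,.198,YAW)
E
```

```text
t 5.15 pos [0.6843 0.1275 0.1978] yaw 0.2135 down [-0.0114 -0.003  -0.9999] q [ 0.1115  0.4119  1.1942 -0.0017  1.5472 -0.1019] F [-33.3481  -5.3283  15.1931] open 0.0503
LINEAR [-0.0004  0.0109  0.0002] ROLL 0.001
```

>>> apply_moves(series=[{"jaw": 0.5, "linear": [0, -0.003, 0], "roll": 0}, {"jaw": -1, "linear": [0, -0.003, 0], "roll": 0}, {"jaw": -1, "linear": [0, -0.003, 0], "roll": 0}, {"jaw": -1, "linear": [0, -0.003, 0], "roll": 0}, {"jaw": -1, "linear": [-0.05, -0.003, 0], "roll": 0}, {"jaw": -1, "linear": [-0.12, -0.003, 0], "roll": 0}, {"jaw": -1, "linear": [-0.16, -0.003, 0], "roll": 0}, {"jaw": -1, "linear": [-0.16, -0.003, 0], "roll": 0}])

```text
t: 6.15
tool_pos: [0.685, 0.1276, 0.2969]
orientation: [1.046, 1.306, -1.056]
force: [0.9, 0.1, -0.3]
opening: 0.0929
```

```bash
python3 - <<'E'
from h import *
w=shk(P,cra([0,0,.09]))[0]; print(w); go(w[0],w[1],w[2]-.019,YAW)
T=read_camera("top")["pixels"]; S=read_camera("scene")["pixels"]
cv2.imwrite("pics/v1.png",cv2.hconcat([cv2.resize(S[130:310,290:410],None,fx=3.2,fy=3.2,interpolation=2),cv2.resize(T[120:300,200:330],None,fx=3.2,fy=3.2,interpolation=2)]))
E
```

```text
[0.5196 0.076  0.1479]
t 6.15 pos [0.685  0.1276 0.2969] yaw 0.2135 down [-0.006  -0.0024 -1.    ] q [ 0.1115  0.3911  1.0419 -0.0017  1.7148 -0.1022] F [ 0.8825  0.1498 -0.2759] open 0.0929
LINEAR [ 0.2818 -0.2859  0.0253] ROLL 0.001
```

View pics/v1.png

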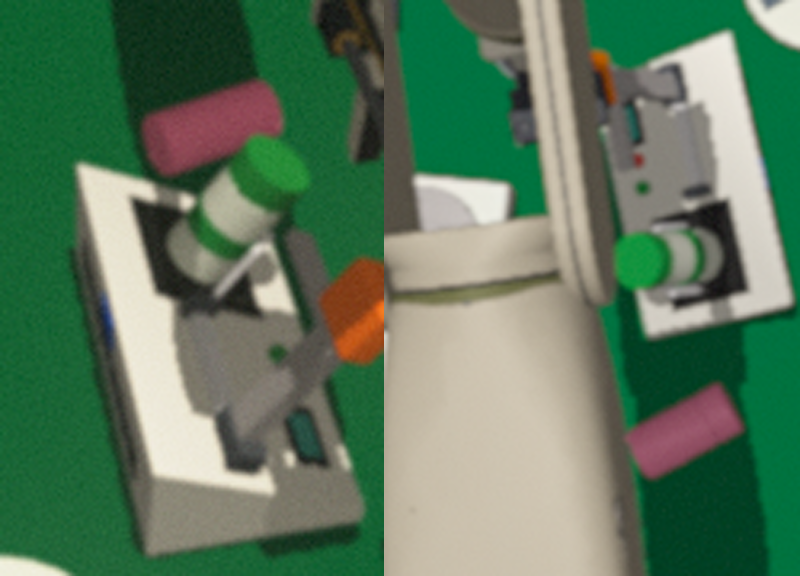

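>>> apply_moves(force=15, series=[{"jaw": -1, "linear": [0, -0.08, 0.005], "roll": 0}, {"jaw": -1, "linear": [0, -0.17, 0.012], "roll": 0}, {"jaw": -1, "linear": [0, -0.25, 0.02], "roll": 0}, {"jaw": -1, "linear": [0, -0.2865, 0.0218], "roll": 0}, {"jaw": -1, "linear": [0.05, -0.2865, 0.0218], "roll": 0}, {"jaw": -1, "linear": [0.12, -0.2865, 0.0218], "roll": 0}, {"jaw": -1, "linear": [0.19, -0.2865, 0.0218], "roll": 0}, {"jaw": -1, "linear": [0.24, -0.2865, 0.0218], "roll": 0}, {"jaw": -1, "linear": [0.2718, -0.2865, 0.0218], "roll": 0}, {"jaw": -1, "linear": [0.2718, -0.2865, 0.0218], "roll": 0}, {"jaw": -1, "linear": [0.2718, -0.2865, 0.0218], "roll": 0}])

```text
t: 7.62
tool_pos: [0.5171, 0.0778, 0.1329]
orientation: [1.044, 1.309, -1.059]
force: [-0.1, -0.2, -0.3]
opening: 0.0934
```

```bash
python3 - <<'E'
from h import *
go(.5188,.078,.135,YAW)
E
```

```text
t 7.62 pos [0.5171 0.0778 0.1329] yaw 0.2135 down [-0.0107 -0.003  -0.9999] q [ 0.053  -0.0093  1.7925 -0.0025  1.3692 -0.1601] F [-0.1216 -0.2316 -0.2543] open 0.0934
LINEAR [-0.0036  0.0029  0.0002] ROLL 0.001
```

>>> apply_moves(force=15, series=[{"jaw": -1, "linear": [-0.0036, 0.0029, 0], "roll": 0}, {"jaw": 0.6, "linear": [-0.0036, 0.0029, 0], "roll": 0}, {"jaw": 0.6, "linear": [-0.0036, 0.0029, 0], "roll": 0}, {"jaw": 0.6, "linear": [-0.0036, 0.0029, 0], "roll": 0}, {"jaw": 0.6, "linear": [-0.0036, 0.0029, 0], "roll": 0}, {"jaw": 0.6, "linear": [-0.0036, 0.0029, 0], "roll": 0}, {"jaw": 0.6, "linear": [-0.015, 0.0029, 0], "roll": 0}, {"jaw": 0.6, "linear": [-0.03, 0.0029, -0.005], "roll": 0}, {"jaw": 0.6, "linear": [-0.06, 0.0029, -0.01], "roll": 0}, {"jaw": 0.6, "linear": [-0.1, 0.0029, -0.015], "roll": 0}, {"jaw": 0.6, "linear": [-0.14, 0.0029, -0.02], "roll": 0}, {"jaw": 0.6, "linear": [-0.18, 0.0029, -0.02], "roll": 0}, {"jaw": 0.6, "linear": [-0.18, 0.0029, -0.02], "roll": 0}])

```text
t: 9.25
tool_pos: [0.5189, 0.0906, 0.2443]
orientation: [1.046, 1.305, -1.055]
force: [0.3, -0.1, -3.3]
opening: 0.0559
```

```bash
python3 - <<'E'
from h import *
go(.545,.33,.24,YAW)
S=read_camera("scene")["pixels"]
cv2.imwrite("pics/v2.png",cv2.resize(S[70:310,290:510],None,fx=2.5,fy=2.5,interpolation=2))
E
```

```text
t 9.25 pos [0.5189 0.0906 0.2443] yaw 0.2139 down [-0.0052 -0.0025 -1.    ] q [ 0.077  -0.0723  1.6484 -0.0021  1.5709 -0.1369] F [ 0.3148 -0.0564 -3.3119] open 0.0559
LINEAR [ 0.0059  0.1272 -0.3807] ROLL 0.002
```

View pics/v2.png

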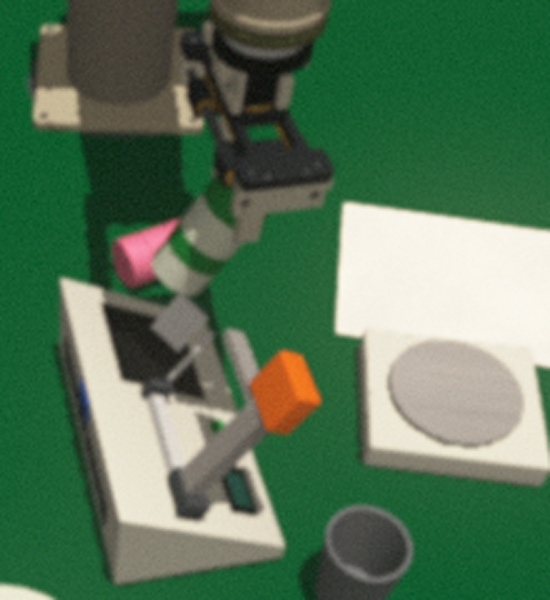

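>>> apply_moves(series=[{"jaw": 0.6, "linear": [0, 0.02, -0.06], "roll": 0}, {"jaw": 0.6, "linear": [0, 0.04, -0.13], "roll": 0}, {"jaw": 0.6, "linear": [0, 0.06, -0.2], "roll": 0}, {"jaw": 0.6, "linear": [0, 0.09, -0.27], "roll": 0}, {"jaw": 0.6, "linear": [0, 0.11, -0.33], "roll": 0}, {"jaw": 0.6, "linear": [0.02, 0.125, -0.37], "roll": 0}, {"jaw": 0.6, "linear": [0.06, 0.1272, -0.3807], "roll": 0}, {"jaw": 0.6, "linear": [0.1, 0.1272, -0.3807], "roll": 0}, {"jaw": 0.6, "linear": [0.13, 0.1272, -0.3807], "roll": 0}, {"jaw": 0.6, "linear": [0.16, 0.1272, -0.3807], "roll": 0}, {"jaw": 0.6, "linear": [0.16, 0.1272, -0.3807], "roll": 0}, {"jaw": 0.6, "linear": [0.16, 0.1272, -0.3807], "roll": 0}])

```text
t: 10.8
tool_pos: [0.544, 0.3297, 0.1463]
orientation: [1.046, 1.307, -1.056]
force: [-0.0, 0.2, -3.9]
opening: 0.0561
```

```bash
cat >> h.py <<'E'
def tq():
    s=read_state(); R=Ro.from_rotvec(s["orientation"]).as_matrix(); print("torque world",s["wrist_torque"],"tool",R.T@s["wrist_torque"],"F",s["force"],"open",round(s["opening"],4))
E
python3 - <<'E'
from h import *
go(.5476,.3302,.129,YAW);tq()
E
```

```text
t 10.8 pos [0.544  0.3297 0.1463] yaw 0.2135 down [-0.0069 -0.0022 -1.    ] q [0.4636 0.2752 1.4567 0.0011 1.4169 0.2499] F [-0.0226  0.2245 -3.9131] open 0.0561
LINEAR [0.0288 0.0063 0.0004] ROLL 0.001
torque world [ 0.0214 -0.0106 -0.0031] tool [0.003  0.0187 0.0149] F [-0.0226  0.2245 -3.9131] open 0.0561
```

>>> apply_moves(force=7, series=[{"jaw": 0.6, "linear": [0.015, 0.0063, 0], "roll": 0}, {"jaw": 0.6, "linear": [0.028, 0.0063, 0], "roll": 0}, {"jaw": 0.6, "linear": [0.028, 0.0063, 0], "roll": 0}, {"jaw": 0.6, "linear": [0.028, 0.0063, 0], "roll": 0}])

```text
t: 11.3
tool_pos: [0.5474, 0.3304, 0.1294]
orientation: [1.046, 1.307, -1.056]
force: [0.2, -0.3, -4.9]
opening: 0.0558
```

```bash
python3 - <<'E'
from h import *
go(.5476,.3302,.129,YAW);tq()
S=read_camera("scene")["pixels"]
a=cv2.resize(S[100:280,400:520],None,fx=3.3,fy=3.3,interpolation=2)
T=read_camera("top")["pixels"]
cv2.imwrite("pics/v3.png",a)
E
```

```text
t 11.3 pos [0.5474 0.3304 0.1294] yaw 0.2135 down [-0.0072 -0.0024 -1.    ] q [0.4622 0.2972 1.4621 0.0011 1.3898 0.2485] F [ 0.2023 -0.2595 -4.9138] open 0.0558
LINEAR [0.0006 0.0002 0.0003] ROLL 0.001
torque world [ 0.0258  0.016  -0.0027] tool [ 0.0025  0.0286 -0.0101] F [ 0.2023 -0.2595 -4.9138] open 0.0558
```

View pics/v3.png

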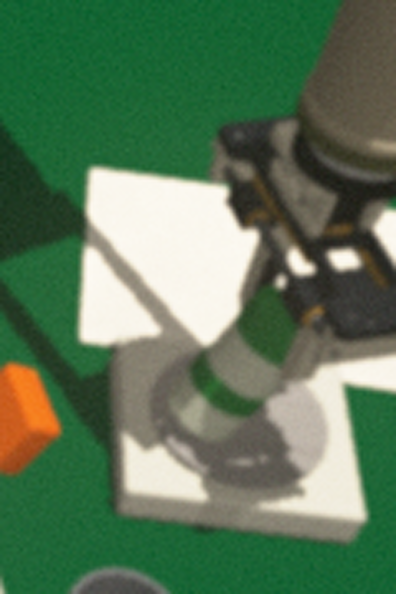

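>>> apply_moves(force=7, series=[{"jaw": 0.6, "linear": [0, 0, -0.025], "roll": 0}, {"jaw": 0.6, "linear": [0, 0, -0.06], "roll": 0}, {"jaw": 0.6, "linear": [0, 0, -0.085], "roll": 0}, {"jaw": 0.6, "linear": [0, 0, -0.085], "roll": 0}, {"jaw": 0.6, "linear": [0, 0, -0.085], "roll": 0}])

```text
t: 12.02
tool_pos: [0.5367, 0.3804, 0.1295]
orientation: [1.045, 1.307, -1.056]
force: [-0.7, 0.0, -3.8]
opening: 0.0558
```

>>> apply_moves(force=4.5, series=[{"jaw": 0.6, "linear": [0, 0, 0], "roll": 0}, {"jaw": 0.6, "linear": [0, 0, 0], "roll": 0}, {"jaw": 0.6, "linear": [0, 0, 0], "roll": 0}])

```text
t: 12.4
tool_pos: [0.5369, 0.38, 0.1296]
orientation: [1.046, 1.306, -1.056]
force: [-0.1, -0.9, -4.1]
opening: 0.0558
```

```bash
cat >> h.py <<'E'
def tilt(off=.097,lo=(40,90,40),hi=(75,255,255)): # jar tilt about jaw axis from the image: compare lid & band blobs with model about grip point
    S=read_camera("scene"); s=read_state(); R=Ro.from_rotvec(s["orientation"]).as_matrix()
    g=s["tool_pos"]-.019*R[:,0]
    hsv=cv2.cvtColor(S["pixels"],cv2.COLOR_BGR2HSV)
    c=proj(S,g)[0].astype(int); m=cv2.inRange(hsv,lo,hi)
    return S,g,c,hsv,m
E
python3 - <<'E'
from h import *
go(.5476,.3302,.129,YAW);tq()
S,g,c,hsv,m=tilt(); x,y=c; print(c)
a=S["pixels"][y-50:y+80,x-70:x+50]
cv2.imwrite("pics/v4.png",cv2.resize(a,None,fx=4,fy=4,interpolation=2))
E
```

```text
t 12.4 pos [0.5369 0.38   0.1296] yaw 0.2136 down [-0.0067 -0.0026 -1.    ] q [0.5374 0.3444 1.4042 0.0012 1.4001 0.3235] F [-0.1059 -0.9398 -4.0773] open 0.0558
LINEAR [ 0.001  -0.0001  0.0849] ROLL 0.001
torque world [-0.004   0.0865 -0.0336] tool [ 0.0334  0.0146 -0.0854] F [-0.1059 -0.9398 -4.0773] open 0.0558
[504 195]
```

View pics/v4.png

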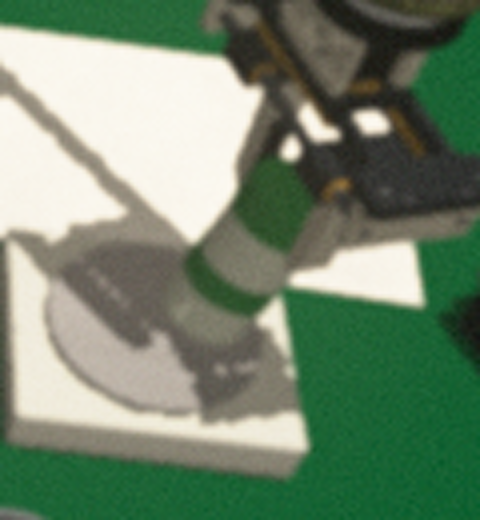

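>>> apply_moves(force=4.5, series=[{"jaw": 0.6, "linear": [0.003, 0, 0], "roll": 0}, {"jaw": 0.6, "linear": [0.006, 0, 0], "roll": 0}, {"jaw": 0.6, "linear": [0.008, 0, 0], "roll": 0}, {"jaw": 0.6, "linear": [0.008, 0, 0], "roll": 0}])

```text
t: 12.95
tool_pos: [0.5378, 0.3805, 0.1267]
orientation: [1.048, 1.305, -1.054]
force: [-1.4, -0.4, 5.4]
opening: 0.0566
```

```bash
python3 - <<'E'
from h import *
go(.5476,.3302,.122,YAW);tq()
S,g,c,hsv,m=tilt()
for nm,p in (("lid",(504-70+270/4,195-50+210/4)),("band",(504-70+235/4,145+278/4)),("body",(504-70+215/4,145+315/4)),("body2",(504-70+240/4,145+245/4)),("table",(504-70+100,145+90)),("pan",(504-70+120/4,145+350/4))):
    print(nm,hsv[int(p[1]),int(p[0])])
E
```

```text
t 12.95 pos [0.5378 0.3805 0.1267] yaw 0.2137 down [-0.004  -0.0012 -1.    ] q [0.5374 0.3465 1.4069 0.0011 1.3922 0.3235] F [-1.4447 -0.4089  5.3885] open 0.0566
LINEAR [ 0.0079 -0.0019  0.0854] ROLL 0.001
torque world [-0.2618  0.2722  0.0107] tool [-0.01   -0.1982 -0.3216] F [-1.4447 -0.4089  5.3885] open 0.0566
lid [ 57 116  77]
band [ 24  44 122]
body [ 26  44 122]
body2 [ 29  48 118]
table [ 71 193  98]
pan [ 14  33 191]
```

>>> apply_moves(force=4.5, series=[{"jaw": 0.6, "linear": [0.002, 0, 0.01], "roll": 0}, {"jaw": 0.6, "linear": [0, 0, 0.02], "roll": 0}, {"jaw": 0.6, "linear": [-0.001, 0, 0.03], "roll": 0}, {"jaw": 0.6, "linear": [-0.002, 0, 0.04], "roll": 0}, {"jaw": 0.6, "linear": [-0.002, 0, 0.04], "roll": 0}])

```text
t: 13.62
tool_pos: [0.543, 0.3564, 0.1276]
orientation: [1.048, 1.305, -1.055]
force: [-0.4, 0.5, -3.7]
opening: 0.0558
```

```bash
cat >> h.py <<'E'
def blobs(lo=(44,60,30),hi=(65,255,255),w=(60,20,60,90)):
    S,g,c,hsv,_=tilt(); x,y=c; m=np.zeros(hsv.shape[:2],np.uint8); sl=np.s_[max(y-w[1],0):y+w[3],x-w[0]:x+w[2]]
    m[sl]=cv2.inRange(cv2.medianBlur(hsv,3),lo,hi)[sl]; n,_,st,ce=cv2.connectedComponentsWithStats(m)
    for i in range(1,n):
        if st[i,4]>25: print("blob",ce[i].round(1),st[i])
    u=-np.sin(P[2]-0)*0
    ex=np.array([np.cos(P[2]),np.sin(P[2]),0])
    for th in (0,10,20,30,40):
        t=np.radians(th); ax=-np.sin(t)*ex+np.array([0,0,np.cos(t)])
        print(th,"grip",proj(S,g)[0].round(1),"z43",proj(S,g+(.043-.097)*ax)[0].round(1),"bottom",proj(S,g-.097*ax)[0].round(1))
E
python3 - <<'E'
from h import *
go(.5476,.3302,.122,YAW);tq();blobs()
E
```

```text
t 13.62 pos [0.543  0.3564 0.1276] yaw 0.2129 down [-0.0045 -0.0015 -1.    ] q [0.5015 0.3221 1.4352 0.0008 1.389  0.2884] F [-0.3644  0.4863 -3.7175] open 0.0558
LINEAR [ 0.0094 -0.0017  0.0443] ROLL -0.0
torque world [-0.0144  0.0514  0.0051] tool [-0.0051 -0.0032 -0.0533] F [-0.3644  0.4863 -3.7175] open 0.0558
blob [491.7 197.6] [482 185  20  25 341]
blob [481.8 219.2] [473 210  22  16 150]
blob [501.6 262.1] [489 255  23  10  28]
0 grip [494.9 197.2] z43 [487.9 212.2] bottom [482.6 223.3]
10 grip [494.9 197.2] z43 [484.2 212.5] bottom [476.3 223.9]
20 grip [494.9 197.2] z43 [480.9 212.4] bottom [470.5 223.7]
30 grip [494.9 197.2] z43 [478.  211.8] bottom [465.3 222.7]
40 grip [494.9 197.2] z43 [475.6 210.8] bottom [460.9 221. ]
```

>>> apply_moves(force=4.5, series=[{"jaw": 0.6, "linear": [-0.005, 0, 0.015], "roll": 0}, {"jaw": 0.6, "linear": [-0.005, 0, 0.03], "roll": 0}, {"jaw": 0.6, "linear": [-0.005, -0.0017, 0.0443], "roll": 0}, {"jaw": 0.6, "linear": [-0.005, -0.0017, 0.0443], "roll": 0}, {"jaw": 0.6, "linear": [-0.005, -0.0017, 0.0443], "roll": 0}])

```text
t: 14.3
tool_pos: [0.5476, 0.3306, 0.1308]
orientation: [1.048, 1.305, -1.054]
force: [-0.1, 0.7, -4.9]
opening: 0.0557
```

```bash
python3 - <<'E'
from h import *
go(.5476,.3302,.122,YAW);tq();blobs()
S=read_camera("scene"); x,y=S,0
cv2.imwrite("pics/v5.png",cv2.resize(S["pixels"][150:270,410:530],None,fx=4.5,fy=4.5,interpolation=2))
E
```

```text
t 14.3 pos [0.5476 0.3306 0.1308] yaw 0.2129 down [-0.0043 -0.001  -1.    ] q [0.4624 0.2936 1.4638 0.001  1.3886 0.2494] F [-0.0704  0.7466 -4.9452] open 0.0557
LINEAR [ 0.0146 -0.      0.0007] ROLL -0.0
torque world [-0.0434  0.0034 -0.007 ] tool [ 0.0072 -0.0416 -0.0125] F [-0.0704  0.7466 -4.9452] open 0.0557
blob [480.8 198.3] [472 186  19  25 332]
blob [429.2 221.9] [424 205  10  35 198]
blob [472.1 219.9] [463 210  23  17 151]
0 grip [484.2 197.5] z43 [477.6 212.5] bottom [472.6 223.7]
10 grip [484.2 197.5] z43 [474.  212.9] bottom [466.3 224.3]
20 grip [484.2 197.5] z43 [470.6 212.7] bottom [460.4 224.1]
30 grip [484.2 197.5] z43 [467.6 212.1] bottom [455.1 223.1]
40 grip [484.2 197.5] z43 [465.1 211.1] bottom [450.6 221.4]
```

View pics/v5.png

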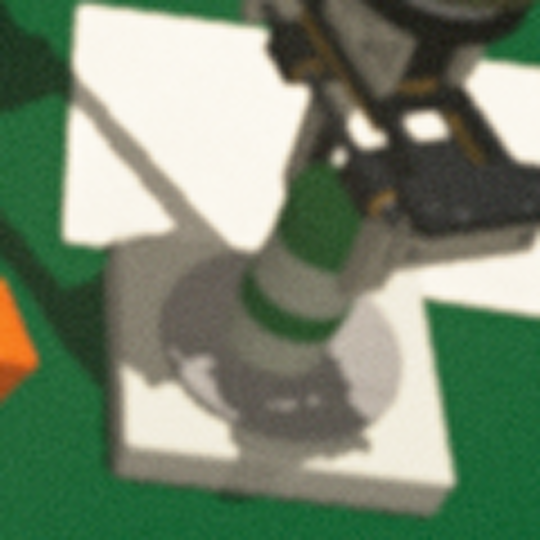

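>>> apply_moves(force=4.5, series=[{"jaw": 0.6, "linear": [0.003, 0, 0], "roll": 0}, {"jaw": 0.6, "linear": [0.006, 0, 0], "roll": 0}, {"jaw": 0.6, "linear": [0.009, 0, 0], "roll": 0}, {"jaw": 0.6, "linear": [0.011, 0, 0], "roll": 0}, {"jaw": 0.6, "linear": [0.013, 0, 0], "roll": 0}, {"jaw": 0.6, "linear": [0.013, 0, 0], "roll": 0}])

```text
t: 15.15
tool_pos: [0.5484, 0.3309, 0.1245]
orientation: [1.049, 1.304, -1.052]
force: [-0.9, -1.5, 5.2]
opening: 0.056
```

```bash
python3 - <<'E'
from h import *
go(.5476,.3302,.122,YAW);tq();blobs()
E
```

```text
t 15.15 pos [0.5484 0.3309 0.1245] yaw 0.2132 down [-0.0022 -0.0005 -1.    ] q [0.4626 0.2988 1.4693 0.0005 1.3757 0.2493] F [-0.8703 -1.5211  5.1919] open 0.056
LINEAR [ 0.0042 -0.0015  0.0009] ROLL 0.0
torque world [-0.4301  0.3209 -0.0473] tool [ 0.0481 -0.3524 -0.4046] F [-0.8703 -1.5211  5.1919] open 0.056
blob [428.7 220.4] [423 179  17  78 252]
blob [480.  200.1] [471 187  19  26 339]
blob [471.9 221.8] [463 213  22  15 144]
0 grip [483.6 199.6] z43 [477.  214.5] bottom [472.1 225.5]
10 grip [483.6 199.6] z43 [473.4 214.8] bottom [465.7 226.1]
20 grip [483.6 199.6] z43 [470.  214.6] bottom [459.9 225.9]
30 grip [483.6 199.6] z43 [467.1 214.1] bottom [454.6 225. ]
40 grip [483.6 199.6] z43 [464.6 213.1] bottom [450.1 223.3]
```

>>> apply_moves(force=3, series=[{"jaw": 0.6, "linear": [-0.001, 0, 0], "roll": 0}, {"jaw": 0.6, "linear": [-0.001, 0, 0], "roll": 0}, {"jaw": -0.2, "linear": [-0.001, 0, 0], "roll": 0}, {"jaw": -0.4, "linear": [-0.001, 0, 0], "roll": 0}, {"jaw": -1, "linear": [-0.001, 0, 0], "roll": 0}, {"jaw": -1, "linear": [-0.001, 0, 0], "roll": 0}, {"jaw": -1, "linear": [-0.001, 0, 0], "roll": 0}, {"jaw": -1, "linear": [-0.04, 0, 0], "roll": 0}, {"jaw": -1, "linear": [-0.1, 0, 0], "roll": 0}, {"jaw": -1, "linear": [-0.2, 0, 0], "roll": 0}, {"jaw": -1, "linear": [-0.26, 0, 0], "roll": 0}, {"jaw": -1, "linear": [-0.26, 0, 0], "roll": 0}])

```text
t: 16.7
tool_pos: [0.5505, 0.3319, 0.2856]
orientation: [1.055, 1.301, -1.046]
force: [0.7, 1.0, 0.0]
opening: 0.093
```

```bash
python3 - <<'E'
from h import *
go(.4402,-.374,.30,YAW); 
T,S=read_camera("top"),read_camera("scene")
for c,w in ((T,(150,150,290,240)),(S,(410,160,520,280))):
    hsv=cv2.cvtColor(cv2.medianBlur(c["pixels"],3),cv2.COLOR_BGR2HSV); m=np.zeros(hsv.shape[:2],np.uint8); sl=np.s_[w[1]:w[3],w[0]:w[2]]
    m[sl]=cv2.inRange(hsv,(44,60,30),(65,255,255))[sl]; n,_,st,ce=cv2.connectedComponentsWithStats(m)
    print([(ce[i].round(1),st[i]) for i in range(1,n) if st[i,4]>25])
    q=[.5484,.3309]; print([proj(c,[*q,z])[0].round(1) for z in (.155,.142,.088,.045)])
E
```

```text
t 16.7 pos [0.5505 0.3319 0.2856] yaw 0.2132 down [ 0.0049  0.0031 -1.    ] q [0.4625 0.2239 1.263  0.0006 1.6489 0.2494] F [0.6867 0.9665 0.0058] open 0.093
LINEAR [-0.0286 -0.4284  1.1109] ROLL 0.0
[(array([208.9, 195.4]), array([201, 187,  12,  14,  27], dtype=int32))]
[array([199. , 191.9]), array([200.4, 192.3]), array([205.9, 193.8]), array([210. , 194.9])]
[(array([417. , 165.3]), array([410, 160,  16,  14, 135], dtype=int32)), (array([424.1, 216.1]), array([410, 187,  24,  53, 452], dtype=int32)), (array([481.4, 201. ]), array([469, 190,  26,  24, 480], dtype=int32)), (array([471. , 222.5]), array([462, 214,  22,  14, 130], dtype=int32)), (array([508.9, 220.8]), array([505, 217,  15,  13,  32], dtype=int32))]
[array([485.1, 196.3]), array([483.4, 200. ]), array([476.8, 214.9]), array([471.9, 225.9])]
```

>>> apply_moves(force=10, series=[{"jaw": -1, "linear": [-0.03, -0.03, 0.08], "roll": 0}, {"jaw": -1, "linear": [-0.03, -0.07, 0.18], "roll": 0}, {"jaw": -1, "linear": [-0.03, -0.11, 0.28], "roll": 0}, {"jaw": -1, "linear": [-0.03, -0.15, 0.38], "roll": 0}, {"jaw": -1, "linear": [-0.03, -0.19, 0.48], "roll": 0}, {"jaw": -1, "linear": [-0.03, -0.23, 0.58], "roll": 0}, {"jaw": -1, "linear": [-0.03, -0.27, 0.68], "roll": 0}, {"jaw": -1, "linear": [-0.03, -0.31, 0.78], "roll": 0}, {"jaw": -1, "linear": [-0.03, -0.35, 0.88], "roll": 0}, {"jaw": -1, "linear": [-0.03, -0.38, 0.95], "roll": 0}, {"jaw": -1, "linear": [-0.03, -0.4, 1], "roll": 0}, {"jaw": -1, "linear": [-0.03, -0.4, 1], "roll": 0}, {"jaw": -1, "linear": [-0.03, -0.4, 1], "roll": 0}])

```text
t: 18.42
tool_pos: [0.4408, -0.3052, 0.2971]
orientation: [1.051, 1.307, -1.052]
force: [-0.0, 0.6, -0.8]
opening: 0.0933
```

```bash
python3 - <<'E'
from h import *
go(.4402,-.374,.078,YAW)
T,S=read_camera("top"),read_camera("scene")
hsv=cv2.cvtColor(cv2.medianBlur(S["pixels"],3),cv2.COLOR_BGR2HSV); m=cv2.inRange(hsv,(50,100,30),(64,255,255)); m[:, :400]=0;m[300:]=0
n,_,st,ce=cv2.connectedComponentsWithStats(m);print([(ce[i].round(1),st[i]) for i in range(1,n) if st[i,4]>25])
E
```

```text
t 18.43 pos [ 0.4408 -0.3052  0.2971] yaw 0.2131 down [-0.0038  0.0018 -1.    ] q [-0.7005 -0.058   1.5395 -0.0011  1.6642 -0.9136] F [-0.0407  0.5517 -0.7748] open 0.0933
LINEAR [ 0.365  -0.024   0.1128] ROLL 0.0
[(array([482.2, 200.2]), array([470, 190,  25,  22, 395], dtype=int32)), (array([473.2, 224.2]), array([466, 221,  16,   6,  52], dtype=int32))]
```

>>> apply_moves(force=12, series=[{"jaw": -1, "linear": [0, -0.012, 0.06], "roll": 0}, {"jaw": -1, "linear": [0.02, -0.024, 0.1128], "roll": 0}, {"jaw": -1, "linear": [0.1, -0.024, 0.1128], "roll": 0}, {"jaw": -1, "linear": [0.18, -0.024, 0.1128], "roll": 0}, {"jaw": -1, "linear": [0.25, -0.024, 0.1128], "roll": 0}, {"jaw": -1, "linear": [0.31, -0.024, 0.1128], "roll": 0}, {"jaw": -1, "linear": [0.345, -0.024, 0.1128], "roll": 0}, {"jaw": -1, "linear": [0.365, -0.024, 0.1128], "roll": 0}, {"jaw": -1, "linear": [0.365, -0.024, 0.1128], "roll": 0}, {"jaw": -1, "linear": [0.365, -0.024, 0.1128], "roll": 0}])

```text
t: 19.77
tool_pos: [0.4419, -0.3743, 0.0804]
orientation: [1.048, 1.304, -1.051]
force: [0.1, 0.9, 0.5]
opening: 0.0926
```

```bash
python3 - <<'E'
from h import *
go(.4402,-.374,.078,YAW); tq()
E
```

```text
t 19.77 pos [ 0.4419 -0.3743  0.0804] yaw 0.215 down [-0.0013 -0.0008 -1.    ] q [-0.7903  0.1824  1.6901 -0.0015  1.2695 -1.0049] F [0.0717 0.9324 0.4724] open 0.0926
LINEAR [ 0.0039 -0.0027 -0.0011] ROLL 0.004
torque world [-0.0012  0.0202 -0.0134] tool [ 0.0134  0.0031 -0.02  ] F [0.0717 0.9324 0.4724] open 0.0926
```

Close, then lift.

>>> apply_moves(force=12, series=[{"jaw": -1, "linear": [0.004, -0.0027, -0.0011], "roll": 0}, {"jaw": 0.6, "linear": [0.004, -0.0027, -0.0011], "roll": 0}, {"jaw": 0.6, "linear": [0.004, -0.0027, -0.0011], "roll": 0}, {"jaw": 0.6, "linear": [0.004, -0.0027, -0.0011], "roll": 0}, {"jaw": 0.6, "linear": [0.004, -0.0027, -0.0011], "roll": 0}, {"jaw": 0.6, "linear": [0.004, -0.0027, -0.0011], "roll": 0}, {"jaw": 0.6, "linear": [-0.03, -0.0027, -0.0011], "roll": 0}, {"jaw": 0.6, "linear": [-0.1, -0.0027, -0.0011], "roll": 0}, {"jaw": 0.6, "linear": [-0.19, -0.0027, -0.0011], "roll": 0}, {"jaw": 0.6, "linear": [-0.27, -0.0027, -0.0011], "roll": 0}, {"jaw": 0.6, "linear": [-0.35, -0.0027, -0.0011], "roll": 0}, {"jaw": 0.6, "linear": [-0.35, -0.0027, -0.0011], "roll": 0}, {"jaw": 0.6, "linear": [-0.35, -0.0027, -0.0011], "roll": 0}])

```text
t: 21.4
tool_pos: [0.4401, -0.3734, 0.2894]
orientation: [1.049, 1.305, -1.051]
force: [-0.5, 0.1, -5.2]
opening: 0.0559
```

```bash
python3 - <<'E'
from h import *
w=shk(P,[[0.002,0,.070+.111-.019+.02]])[0]; print(w)
go(*w,YAW); tq()
E
```

```text
[0.5295 0.03   0.182 ]
t 21.4 pos [ 0.4401 -0.3734  0.2894] yaw 0.2151 down [-0.0022  0.0002 -1.    ] q [-0.7915  0.0518  1.4437 -0.0014  1.6477 -1.0067] F [-0.4981  0.0949 -5.1534] open 0.0559
LINEAR [ 0.1788  0.2895 -0.625 ] ROLL 0.004
torque world [-0.0486  0.0528  0.0164] tool [-0.0163 -0.0362 -0.0619] F [-0.4981  0.0949 -5.1534] open 0.0559
```

>>> apply_moves(force=12, series=[{"jaw": 0.6, "linear": [0, 0.02, -0.05], "roll": 0}, {"jaw": 0.6, "linear": [0, 0.06, -0.13], "roll": 0}, {"jaw": 0.6, "linear": [0, 0.1, -0.22], "roll": 0}, {"jaw": 0.6, "linear": [0, 0.14, -0.31], "roll": 0}, {"jaw": 0.6, "linear": [0, 0.185, -0.4], "roll": 0}, {"jaw": 0.6, "linear": [0, 0.225, -0.49], "roll": 0}, {"jaw": 0.6, "linear": [0, 0.26, -0.57], "roll": 0}, {"jaw": 0.6, "linear": [0, 0.28, -0.61], "roll": 0.004}, {"jaw": 0.6, "linear": [0, 0.2895, -0.625], "roll": 0.004}, {"jaw": 0.6, "linear": [0.03, 0.2895, -0.625], "roll": 0.004}, {"jaw": 0.6, "linear": [0.08, 0.2895, -0.625], "roll": 0.004}, {"jaw": 0.6, "linear": [0.13, 0.2895, -0.625], "roll": 0.004}, {"jaw": 0.6, "linear": [0.17, 0.2895, -0.625], "roll": 0.004}, {"jaw": 0.6, "linear": [0.17, 0.2895, -0.625], "roll": 0.004}, {"jaw": 0.6, "linear": [0.17, 0.2895, -0.625], "roll": 0.004}])

```text
t: 23.28
tool_pos: [0.5295, 0.0291, 0.1875]
orientation: [1.051, 1.304, -1.053]
force: [0.7, 0.0, -4.4]
opening: 0.0557
```

```bash
python3 - <<'E'
from h import *
go(*shk(P,[[0.002,0,.162]])[0],YAW); tq()
blobs(lo=(100,80,40),hi=(130,255,255))
E
```

```text
t 23.27 pos [0.5295 0.0291 0.1875] yaw 0.2118 down [-0.0023 -0.     -1.    ] q [-0.0417 -0.0396  1.7204 -0.0001  1.463  -0.2535] F [ 0.6666  0.0113 -4.3925] open 0.0557
LINEAR [ 0.0424  0.0005 -0.0015] ROLL -0.002
torque world [-0.01    0.1115 -0.0221] tool [ 0.0221  0.0137 -0.1111] F [ 0.6666  0.0113 -4.3925] open 0.0557
blob [344.5 173.3] [341 163  10  20 110]
blob [349.8 195.5] [340 190  22  10 112]
blob [323.  230.5] [322 225   3  12  28]
0 grip [353.2 170.3] z43 [351.5 186.7] bottom [350.3 199. ]
10 grip [353.2 170.3] z43 [347.6 187. ] bottom [343.4 199.5]
20 grip [353.2 170.3] z43 [343.8 186.8] bottom [336.8 199.1]
30 grip [353.2 170.3] z43 [340.3 186.1] bottom [330.5 198. ]
40 grip [353.2 170.3] z43 [337.1 184.9] bottom [324.8 196. ]
```

>>> apply_moves(force=7, series=[{"jaw": 0.6, "linear": [0.01, 0, -0.0015], "roll": 0}, {"jaw": 0.6, "linear": [0.02, 0, -0.0015], "roll": 0}, {"jaw": 0.6, "linear": [0.03, 0, -0.0015], "roll": 0}, {"jaw": 0.6, "linear": [0.036, 0, -0.0015], "roll": 0}, {"jaw": 0.6, "linear": [0.04, 0, -0.0015], "roll": 0}, {"jaw": 0.6, "linear": [0.042, 0, -0.0015], "roll": 0}, {"jaw": 0.6, "linear": [0.044, 0, -0.0015], "roll": 0}, {"jaw": 0.6, "linear": [0.044, 0, -0.0015], "roll": 0}])

```text
t: 24.32
tool_pos: [0.5311, 0.0309, 0.164]
orientation: [1.053, 1.301, -1.049]
force: [-2.0, 3.6, 7.7]
opening: 0.056
```

```bash
python3 - <<'E'
from h import *
go(*shk(P,cra([[-.002,0,.097]])-[0,0,.019])[0],YAW); tq()
E
```

```text
t 24.32 pos [0.5311 0.0309 0.164 ] yaw 0.2125 down [ 0.0026  0.0009 -1.    ] q [-0.039  -0.0242  1.7487  0.001   1.4145 -0.2517] F [-1.9919  3.5658  7.6519] open 0.056
LINEAR [ 0.05   -0.003  -0.0863] ROLL -0.001
torque world [ 0.5009  0.5545 -0.0156] tool [ 0.0174  0.6065 -0.4364] F [-1.9919  3.5658  7.6519] open 0.056
```

>>> apply_moves(force=5, series=[{"jaw": 0.6, "linear": [0.003, 0, -0.008], "roll": 0}, {"jaw": 0.6, "linear": [0.007, 0, -0.0167], "roll": 0}, {"jaw": 0.6, "linear": [0.011, 0, -0.025], "roll": 0}, {"jaw": 0.6, "linear": [0.015, 0, -0.0327], "roll": 0}, {"jaw": 0.6, "linear": [0.019, 0, -0.04], "roll": 0}, {"jaw": 0.6, "linear": [0.024, 0, -0.0477], "roll": 0}, {"jaw": 0.6, "linear": [0.029, 0, -0.055], "roll": 0}, {"jaw": 0.6, "linear": [0.034, 0, -0.0617], "roll": 0}, {"jaw": 0.6, "linear": [0.034, 0, -0.0617], "roll": 0}])

```text
t: 25.45
tool_pos: [0.5229, 0.0674, 0.1431]
orientation: [1.052, 1.302, -1.049]
force: [-0.5, 0.7, -3.6]
opening: 0.0558
```

```bash
python3 - <<'E'
from h import *
go(*shk(P,cra([[-.002,0,.097]])-[0,0,.019])[0],YAW); tq()
blobs(lo=(100,80,40),hi=(130,255,255))
E
```

```text
t 25.45 pos [0.5229 0.0674 0.1431] yaw 0.2129 down [ 0.0017  0.0009 -1.    ] q [ 0.0302 -0.0196  1.7834  0.0009  1.376  -0.1829] F [-0.5161  0.6611 -3.5636] open 0.0558
LINEAR [ 0.0151 -0.0025 -0.0239] ROLL -0.0
torque world [0.1163 0.0463 0.0562] tool [-0.0559  0.1236 -0.0207] F [-0.5161  0.6611 -3.5636] open 0.0558
blob [361.1 184. ] [356 178  10  14  77]
blob [354.  203.2] [346 194  20  17 135]
blob [323.  230.1] [322 225   3  11  26]
0 grip [368.2 182.3] z43 [366.  197.8] bottom [364.4 209.2]
10 grip [368.2 182.3] z43 [362.3 198. ] bottom [357.8 209.8]
20 grip [368.2 182.3] z43 [358.6 197.9] bottom [351.5 209.5]
30 grip [368.2 182.3] z43 [355.3 197.2] bottom [345.5 208.4]
40 grip [368.2 182.3] z43 [352.3 196.1] bottom [340.2 206.6]
```

>>> apply_moves(force=4.5, series=[{"jaw": 0.6, "linear": [0.005, 0, -0.003], "roll": 0}, {"jaw": 0.6, "linear": [0.009, 0, -0.008], "roll": 0}, {"jaw": 0.6, "linear": [0.012, -0.001, -0.013], "roll": 0}, {"jaw": 0.6, "linear": [0.015, -0.002, -0.018], "roll": 0}, {"jaw": 0.6, "linear": [0.017, -0.0025, -0.0239], "roll": 0}, {"jaw": 0.6, "linear": [0.017, -0.0025, -0.0239], "roll": 0}])

```text
t: 26.25
tool_pos: [0.5184, 0.081, 0.1331]
orientation: [1.052, 1.302, -1.049]
force: [-0.8, 1.5, 5.2]
opening: 0.0558
```

```bash
python3 - <<'E'
from h import *
go(*shk(P,cra([[-.002,0,.097]])-[0,0,.019])[0],YAW); tq()
blobs(lo=(100,80,40),hi=(130,255,255))
E
```

```text
t 26.25 pos [0.5184 0.081  0.1331] yaw 0.213 down [ 0.0017  0.0007 -1.    ] q [ 0.0569 -0.0178  1.8004  0.0006  1.3573 -0.1562] F [-0.7663  1.4933  5.1783] open 0.0558
LINEAR [-0.0015  0.0002 -0.0001] ROLL -0.0
torque world [-0.0106  0.236  -0.0727] tool [ 0.0729  0.0394 -0.2329] F [-0.7663  1.4933  5.1783] open 0.0558
blob [367.2 183.8] [363 177   9  14  63]
blob [356.7 201.8] [349 191  19  20 154]
blob [323.  230.1] [322 225   3  11  26]
0 grip [373.7 184.1] z43 [371.3 199.3] bottom [369.6 210.6]
10 grip [373.7 184.1] z43 [367.6 199.6] bottom [363.  211.1]
20 grip [373.7 184.1] z43 [364.  199.4] bottom [356.8 210.9]
30 grip [373.7 184.1] z43 [360.7 198.8] bottom [350.9 209.8]
40 grip [373.7 184.1] z43 [357.7 197.7] bottom [345.6 208. ]
```

>>> apply_moves(force=3, series=[{"jaw": 0.6, "linear": [0.002, 0, -0.005], "roll": 0}, {"jaw": 0.6, "linear": [0.002, 0, -0.006], "roll": 0}, {"jaw": 0.6, "linear": [0, 0, -0.004], "roll": 0}, {"jaw": -0.2, "linear": [0, 0, -0.003], "roll": 0}, {"jaw": -0.4, "linear": [0, 0, -0.003], "roll": 0}, {"jaw": -1, "linear": [0, 0, -0.003], "roll": 0}, {"jaw": -1, "linear": [0, 0, -0.003], "roll": 0}, {"jaw": -1, "linear": [0, 0, -0.003], "roll": 0}, {"jaw": -1, "linear": [-0.04, 0, -0.003], "roll": 0}, {"jaw": -1, "linear": [-0.1, 0, -0.003], "roll": 0}, {"jaw": -1, "linear": [-0.18, 0, -0.003], "roll": 0}, {"jaw": -1, "linear": [-0.27, 0, -0.003], "roll": 0}, {"jaw": -1, "linear": [-0.27, 0, -0.003], "roll": 0}])

```text
t: 27.92
tool_pos: [0.5202, 0.0828, 0.3011]
orientation: [1.057, 1.294, -1.043]
force: [0.8, 0.0, 0.0]
opening: 0.0932
```

```bash
python3 - <<'E'
from h import *
go(.684,.1275,.30,YAW)
S0=cv2.imread("pics/scene0.png"); T0=cv2.imread("pics/top0.png")
T,S=read_camera("top"),read_camera("scene")
a=cv2.resize(S["pixels"][140:240,320:420],None,fx=4,fy=4,interpolation=2);b=cv2.resize(S0[140:240,320:420],None,fx=4,fy=4,interpolation=2)
th=np.linspace(0,6.28,40)
for im in(a,b):
  for z in(0,.11):
    q=((proj(S,shk(P,cra(np.c_[.028*np.cos(th),.028*np.sin(th),0*th+z])))-(320,140)+.5)*4).astype(int); cv2.polylines(im,[q.reshape(-1,1,2)],True,(0,0,255),1)
cv2.imwrite("pics/v6.png",cv2.hconcat([a,b]))
E
```

```text
t 27.93 pos [0.5202 0.0828 0.3011] yaw 0.213 down [ 0.0114  0.0015 -0.9999] q [ 0.06   -0.1     1.5721  0.0008  1.658  -0.153 ] F [0.7933 0.0162 0.0067] open 0.0932
LINEAR [ 0.0051  0.2825 -0.015 ] ROLL 0.0
```

View pics/v6.png

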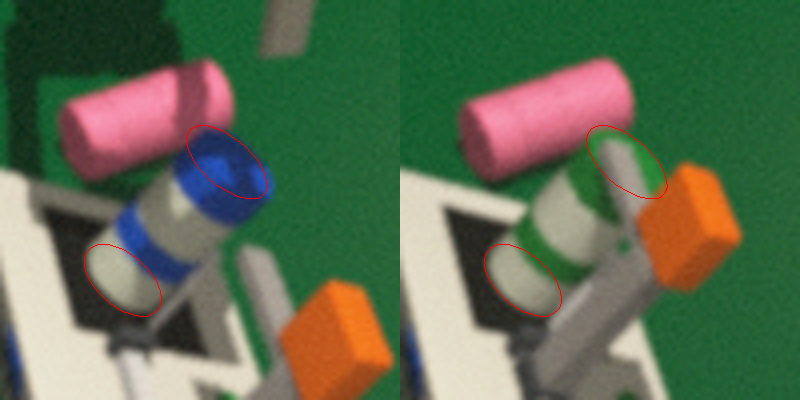

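>>> apply_moves(force=20, series=[{"jaw": -1, "linear": [0, 0.08, -0.005], "roll": 0}, {"jaw": -1, "linear": [0, 0.17, -0.01], "roll": 0}, {"jaw": -1, "linear": [0, 0.25, -0.015], "roll": 0}, {"jaw": -1, "linear": [0.002, 0.2825, -0.015], "roll": 0}, {"jaw": -1, "linear": [0.005, 0.2825, -0.015], "roll": 0}, {"jaw": -1, "linear": [0.005, 0.2825, -0.015], "roll": 0}])

```text
t: 28.78
tool_pos: [0.6808, 0.1271, 0.2916]
orientation: [1.052, 1.303, -1.05]
force: [0.4, 0.3, 0.2]
opening: 0.093
```

```bash
python3 - <<'E'
from h import *
go(.684,.1275,.199,YAW)
E
```

```text
t 28.77 pos [0.6808 0.1271 0.2916] yaw 0.213 down [ 0.0004  0.0007 -1.    ] q [ 0.1103  0.3707  1.0768  0.0006  1.6936 -0.1027] F [0.3523 0.3353 0.1837] open 0.093
LINEAR [0.1543 0.0052 0.0006] ROLL -0.0
```

>>> apply_moves(force=20, series=[{"jaw": -1, "linear": [0.04, 0.0052, 0], "roll": 0}, {"jaw": -1, "linear": [0.09, 0.0052, 0], "roll": 0}, {"jaw": -1, "linear": [0.13, 0.0052, 0], "roll": 0}, {"jaw": -1, "linear": [0.154, 0.0052, 0], "roll": 0}, {"jaw": -1, "linear": [0.154, 0.0052, 0], "roll": 0}, {"jaw": 0.5, "linear": [0.154, 0.0052, 0], "roll": 0}, {"jaw": 0.5, "linear": [0.154, 0.0052, 0], "roll": 0}, {"jaw": 0.5, "linear": [0.154, 0.0052, 0], "roll": 0}, {"jaw": 0.5, "linear": [0.154, 0.0052, 0], "roll": 0}, {"jaw": 0.5, "linear": [0.154, 0.0052, 0], "roll": 0}])

```text
t: 30.02
tool_pos: [0.6838, 0.1278, 0.1993]
orientation: [1.051, 1.303, -1.05]
force: [-1.3, -0.8, -0.4]
opening: 0.0499
```

>>> apply_moves(series=[{"jaw": 0.5, "linear": [0, -0.015, 0], "roll": 0}, {"jaw": 0.5, "linear": [0, -0.035, 0], "roll": 0}, {"jaw": 0.5, "linear": [0, -0.055, 0], "roll": 0}, {"jaw": 0.5, "linear": [0, -0.075, 0], "roll": 0}, {"jaw": 0.5, "linear": [0, -0.095, 0], "roll": 0}, {"jaw": 0.5, "linear": [0, -0.115, 0], "roll": 0}, {"jaw": 0.5, "linear": [0, -0.13, 0], "roll": 0}, {"jaw": 0.5, "linear": [0, -0.14, 0], "roll": 0}, {"jaw": 0.5, "linear": [0, -0.146, 0], "roll": 0}, {"jaw": 0.5, "linear": [0, -0.15, 0], "roll": 0}, {"jaw": 0.5, "linear": [0, -0.15, 0], "roll": 0}])

```text
t: 31.4
tool_pos: [0.5962, 0.1086, 0.1993]
orientation: [1.052, 1.302, -1.05]
force: [4.2, -1.1, -2.4]
opening: 0.0493
```

```bash
python3 - <<'E'
from h import *
go(.5955,.109,.199,YAW);tq()
E
```

```text
t 31.4 pos [0.5962 0.1086 0.1993] yaw 0.2128 down [ 0.0009  0.0004 -1.    ] q [ 0.0954  0.1546  1.497   0.0004  1.4891 -0.1175] F [ 4.239  -1.0538 -2.4398] open 0.0493
LINEAR [ 0.0005 -0.001  -0.0008] ROLL -0.0
torque world [-0.284  -0.4986  0.0392] tool [-0.0397 -0.3829  0.4273] F [ 4.239  -1.0538 -2.4398] open 0.0493
```

>>> apply_moves(series=[{"jaw": 0.5, "linear": [0, -0.004, 0], "roll": 0}, {"jaw": 0.5, "linear": [0, -0.008, 0], "roll": 0}, {"jaw": 0.5, "linear": [0, -0.01, 0], "roll": 0}, {"jaw": 0.5, "linear": [0, -0.01, 0], "roll": 0}])

```text
t: 31.9
tool_pos: [0.5961, 0.1086, 0.1992]
orientation: [1.059, 1.294, -1.041]
force: [38.5, 6.5, -20.6]
opening: 0.0501
```

At the home stop: the reaction is 39 N and nothing moved further. I'll ease off, release and retreat.

>>> apply_moves(series=[{"jaw": 0.5, "linear": [0, -0.001, 0], "roll": 0}, {"jaw": -1, "linear": [0, 0, 0], "roll": 0}, {"jaw": -1, "linear": [0, 0, 0], "roll": 0}, {"jaw": -1, "linear": [0, 0, 0], "roll": 0}, {"jaw": -1, "linear": [0, 0, 0], "roll": 0}, {"jaw": -1, "linear": [-0.05, 0, 0], "roll": 0}, {"jaw": -1, "linear": [-0.13, 0, 0], "roll": 0}, {"jaw": -1, "linear": [-0.22, 0, 0], "roll": 0}, {"jaw": -1, "linear": [-0.22, 0, 0], "roll": 0}, {"jaw": -1, "linear": [-0.22, 0, 0], "roll": 0}])

```text
t: 33.15
tool_pos: [0.5943, 0.1082, 0.331]
orientation: [1.059, 1.294, -1.04]
force: [-0.3, -0.3, -0.6]
opening: 0.093
```

```bash
python3 - <<'E'
from h import *
go(.5955,.109,.199,YAW)
S=read_camera("scene"); S0=cv2.imread("pics/scene0.png")
def bl(im,lo,hi,w):
    hsv=cv2.cvtColor(cv2.medianBlur(im,3),cv2.COLOR_BGR2HSV); m=np.zeros(hsv.shape[:2],np.uint8); sl=np.s_[w[1]:w[3],w[0]:w[2]]
    m[sl]=cv2.inRange(hsv,lo,hi)[sl]; n,_,st,ce=cv2.connectedComponentsWithStats(m); return [(ce[i].round(1).tolist(),int(st[i,4])) for i in range(1,n) if st[i,4]>25]
print("blue",bl(S["pixels"],(100,80,40),(130,255,255),(330,160,420,230)))
print("green",bl(S["pixels"],(50,80,30),(65,255,255),(440,160,520,260)))
for im in (S0,S["pixels"]): print("orange",bl(im,(5,150,120),(18,255,255),(340,160,450,260)),"yellow",bl(im,(20,120,80),(33,255,255),(200,190,270,260)),"red",bl(im,(0,150,80),(5,255,255),(230,140,280,215)))
w=shk(P,cra([[.02,.082,.148]])); print("grip model travel0",proj(S,w),"travel6mm",proj(S,shk(P,cra([[.02,.088,.148]]))))
E
```

```text
t 33.15 pos [0.5943 0.1082 0.331 ] yaw 0.2128 down [ 0.0135  0.0032 -0.9999] q [ 0.0941  0.1094  1.3086  0.0019  1.7099 -0.1185] F [-0.2889 -0.324  -0.5622] open 0.093
LINEAR [ 0.2199 -0.0008 -0.0008] ROLL -0.0
blue [([380.6, 179.3], 44), ([368.3, 185.1], 107), ([356.8, 202.4], 140)]
green [([481.6, 200.6], 464), ([471.9, 223.2], 94)]
orange [([391.6, 196.4], 537)] yellow [([237.3, 218.0], 525), ([241.4, 240.3], 115)] red [([255.8, 170.8], 356), ([258.8, 192.5], 69)]
orange [([390.3, 194.1], 473)] yellow [([237.3, 218.0], 522), ([241.3, 240.2], 117)] red [([255.9, 170.6], 357), ([259.0, 192.6], 66)]
grip model travel0 [[389.6521 193.6636]] travel6mm [[390.4701 195.7633]]
```

Orange grip sits at the travel-0 position, both jars are where they should be, and the bystanders haven't moved. Handing in.

```bash
python3 -c "
from plant import *
print(close_job())"
```

```text
the job is handed in; nothing more can be done
None
```

The changeover is done and handed in at about 33 s of the 72 s allowed; the interface gave no verdict.

- **Lock open:** I slid the grip open until it hit its stop at about 33 N. It moved only 83 mm because it started about 6 mm off home.
- **Green jar:** it swung to upright in a light grip and I lowered it onto the pan about 1 mm from the measured centre. I pressed at about 10 N, then released. The last image shows its lid and band unchanged since release, in line with an upright jar.
- **Blue jar:** I set it down on its uphill edge, tilted it into the V and released it. In the image it sits where the green one did, with its band within about 1.5 px.
- **Lock home:** the grip travelled 89.7 mm, then did not move further at about 39 N. The last image puts it within 1 px of where it should be at zero travel.
- **Everything else:** the red and yellow jars moved by 0.2 px at most. I did not measure the bottle, cup or screwdriver at the end; the arm was not brought down near them. The gripper was open and clear of everything, with no contact force.

One check disagreed: I first read the green jar as still tilted in the pictures over the pan. Comparing with the camera model showed most of that lean was perspective. It first touched the pan lightly off-centre and was lifted again before the final set-down.

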